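# Pack the red-marked gilding kit into its tote

## Robot

A 6-joint arm with a two-finger parallel gripper is mounted at the origin on the work surface. World frame = base frame: x ahead of the robot, y to its left, z up, the work surface at z = 0. Lengths are in m, angles in degrees, forces in N, time in s.
With the tool pointing down it reaches from about 0.4 to 0.825 m from the base axis. Payload 7 kg.
Tool frame: the origin (TCP) lies on the centre line of the jaws, within the pads' length; the fingertips stand 19 mm ahead of it and the grasp point (between the pads) is the TCP (r.tip_extent is the distance from the TCP to the fingertips, in m); z points along the fingers, y is the line along which they close (so a half turn about z gives the same grasp; the last joint's range is limited). The gripper opens to 88 mm and grips with 3 to 60 N. Pads are 19 mm wide; open, the fingers measure 130 mm over their backs; the gripper's body (78 mm by 193 mm) begins 47 mm behind the grasp point.
Start: joints at [83.027, 20.546, 0.682, 0, -70.136, -16.507], TCP at [0.269, 0.619, 0.246] pointing down, gripper open.
Joint ranges: [-176.03, 176.03], [-82.01, 121.73], [-58.28, 71.71], [-173.87, 95.51], [-174.79, -0.11], [-173.66, 173.66]. Speed limits (degrees/s): [136.94, 136.94, 172.46, 180, 180, 180].

## Interface

Orientations are given as [roll, pitch, yaw] about the fixed x, y, z axes, in that order (R = Rz(yaw) Ry(pitch) Rx(roll)).
In Python, from plant import r gives the robot as it stands. The module is installed in compiled form; this text tells all that it offers.
- The arm moves only by the tool jog_arm, never from a script. Its argument "deltas" is a list that holds one entry, the list of rows, each a list of 5 numbers: the opening, from -1 (shut) to 1 (fully open), then the shift along the world's x, y, z in cm, then the turn about the world's z in rad. In form: [[[claw, dx, dy, dz, turn], ...]]. A call has 1 to 8 rows; each row shifts and turns the commanded pose from where the row before left it; what a row does not reach is not made up. A row lasts 1/8 s, in which the tool goes at most 62.5 mm and 10.7 degrees, less where a joint would pass 70% of its speed; a pose out of reach is approached as far as the arm can. A call with a gripper value outside its range is refused whole. The fingers move at their own pace and stop on an object; "force" is the grip in N (left out, the last holds). Time passes only in rows, so rows that do not move let the fingers close. It gives the time, the measured TCP pose, the force, the opening and the grip force at its end, in the units of the state.
- r.get_state(): the state, without advancing time (a new reading comes with each control period).
- r.capture(name): name is "side" or "top" or "wrist"; returns the picture (420x560x3 uint8, blue, green, red); there is no depth.
- r.camera_info(name): a dict with "fx", "fy", "cx", "cy" (pixels), "k1" (the pictures are not rectified: a ray, as slopes to the right and down, at radius r is drawn at 1 + k1 r^2 times it, then the intrinsics apply), "view" (4x4, takes a point from world to camera coordinates). Camera axes: x right, y up, looking along -z (the intrinsics and any distortion apply to the point x, -y, -z); pixel columns grow to the right and rows downward; lengths in m; the calibration is good to about 2 mm. A picture is of the moment at which its call begins: read the wrist's pose just before it. camera_info takes no time and is no camera call; for the wrist camera it gives the pose at the moment of the call.
- r.close_job(): hands the job in; it is judged then, once.
The state is a dict: "time_s": time; "joints": joint angles; "qd": joint speeds; "joint_torque": joint torques, N m; "tcp_pos": TCP position; "eef_rot": TCP orientation; "contact_force": force on the tool from outside, world axes, zero at the start; "moment": the same for the moment, N m; "gripper_width": finger opening in m; "gripper_force": force on a finger pad.
Only numpy, scipy, OpenCV 4.12 (cv2) and the standard library are available. Lean on these libraries where they do the work, as an engineer would, in place of code of your own. Each camera call takes 0.05 s, during which the arm holds its last target. There are 200 camera calls.

## Task

Pack the red-marked oil-gilding kit into the wooden tote: the red-handled brush centred across both supports of the brush rest, the red-lidded jar upright in the round well, the red-capped bottle upright in the small square well and the red-striped cork sanding block flat in the oblong well, each sitting fully down in its place. Set each thing down, do not drop it, and leave the blue-handled brush and the blue-lidded jar of the other kit where they are.

Things in the scene. Friction and masses are not known exactly. Their poses are not given: they have to be found in the camera images.
- brush: flat brush lying down, 190 mm long: red-painted handle end, bare wood middle, steel ferrule, dark bristles. Handle 16, ferrule 24, bristles 25 mm wide; 14 mm thick. Origin: underside of the middle of its length (bare wood, where it balances); x along it to the bristles, z up. 60 g. Starts on a thin board, its top 4 mm above the table.
- jar: upright round amber jar, 52 mm diameter, 58 mm tall, pale label, red lid (53 mm diameter, top 15 mm). Origin: centre of its underside; z up. 150 g. Starts on a thin board, its top 4 mm above the table.
- bottle: upright square brown bottle, body 40 x 40 mm, 40 mm tall, then a neck and a red cap (25 mm diameter, 44 to 58 mm up), pale label. Origin: centre of its underside; x and y square to its sides, z up. 140 g. Starts on a thin board, its top 4 mm above the table.
- block: cork sanding block with a dark sole and a red stripe across its middle, 42 mm (x) by 64 mm (y) by 40 mm tall. Origin: centre of its underside; z up. 60 g. Starts on a thin board, its top 4 mm above the table.
- brush_rest: fixed wooden brush rest in the tote: base 64 mm (x) by 130 mm (y); two cross supports at y = -45 and 45 mm, 10 mm thick. A brush lies along y on their tops, 24 mm above the origin, between upturned ends 46 mm apart (x -23 to 23) reaching 34 mm; fingers fit between the supports. Origin: centre of underside, 6 mm above the table; z up. The row of wells is 89 mm from it.
- jar_well: fixed wooden holder 92 x 92 x 14 mm in the tote, with a round recess 70 mm in diameter, for the jar, 9 mm deep with dark floor. Origin: centre of its underside, 6 mm above the table; recess floor 5 mm, rim 14 mm above it. Axes along its edges, z up. The tote is a fixed tray 192 x 306 mm, sides 22 mm high and 8 mm thick, floor at 6 mm.
- bottle_well: fixed wooden holder 92 x 92 x 14 mm in the tote, with a square recess 58 x 58 mm, for the bottle, 9 mm deep with dark floor. Origin: centre of its underside, 6 mm above the table; recess floor 5 mm, rim 14 mm above it. Axes along its edges, z up. The three wells stand in a row in the tote, 96 mm apart, in any order.
- block_well: fixed wooden holder 92 x 92 x 14 mm in the tote, with an oblong recess 60 mm (x) by 80 mm (y), for the block, 9 mm deep with dark floor. Origin: centre of its underside, 6 mm above the table; recess floor 5 mm, rim 14 mm above it. Axes along its edges, z up.
- blue_brush: flat brush lying down, 190 mm long: blue-painted handle end, bare wood middle, steel ferrule, dark bristles. Handle 16, ferrule 24, bristles 25 mm wide; 14 mm thick. Origin: underside of the middle of its length (bare wood, where it balances); x along it to the bristles, z up. Of another kit: leave it. Starts on a thin board, its top 4 mm above the table.
- blue_jar: upright round amber jar, 52 mm diameter, 58 mm tall, pale label, blue lid (53 mm diameter, top 15 mm). Origin: centre of its underside; z up. Of another kit: leave it. Starts on a thin board, its top 4 mm above the table.
Things that resemble listed ones, but are neither listed nor needed, are in the scene too. Leave any pink look-alike of the block alone. Leave any yellow look-alike of the brush alone.

How it is judged:
By the outcome, as a careful person would: the job done as asked, in the order asked, and still so for the second after the job is handed in, with the robot touching nothing.
It also fails if it takes over 128 s, if anything falls off the work surface, if the arm or the gripper's body presses on something with over 40 N, if the wrist force passes 120 N, or if a joint passes its speed limit or range.

## Working session

There is one attempt and no reset: what is moved stays moved. The work goes in short steps, Python scripts to look and compute and a tool call to move; the robot and the scene stay as the last step left them, time stands still between calls to the robot, and variables do not carry over. Pictures are saved under pics/ and viewed, at most 14 in all, crops included, and the job is handed in when it is done.

Besides the shell and the picture viewer there is one more tool, called as name([rows], argument=value, ...), one row to a line, values as JSON. jog_arm: Moves the arm, as the interface text tells. Its arguments: {"type":"object","properties":{"deltas":{"type":"array"},"force":{"type":"number"}},"required":["deltas"]}

```bash
mkdir -p pics
python3 - <<'E'
from plant import r
import cv2
for n in("top","side"):
    cv2.imwrite(f"pics/{n}0.png",r.capture(n))
    print(n,r.camera_info(n))
s=r.get_state();print(s)
E
```

```text
top {'fx': 539.2080129330944, 'fy': 539.2080129330944, 'cx': 278.122340153349, 'cy': 216.98456108948298, 'k1': -0.13242765230501408, 'view': array([[ 0.0112024 , -0.99987205, -0.01141896,  0.11899955],
       [ 0.98708953,  0.00923302,  0.15990311, -0.5130406 ],
       [-0.15977722, -0.01306284,  0.98706667, -1.43545267],
       [ 0.        ,  0.        ,  0.        ,  1.        ]])}
side {'fx': 537.9054345826255, 'fy': 537.9054345826255, 'cx': 283.6577490473178, 'cy': 211.73354642424414, 'k1': -0.03571484117453673, 'view': array([[-0.99880116, -0.04822942, -0.00837664,  0.4931183 ],
       [ 0.02115529, -0.57959984,  0.81462659,  0.03698218],
       [-0.04414407,  0.81347277,  0.5799253 , -1.54763849],
       [ 0.        ,  0.        ,  0.        ,  1.        ]])}
{'time_s': 0.1, 'joints': array([ 8.30274752e+01,  2.05859103e+01,  6.39203047e-01, -1.75534534e-02,
       -7.01360727e+01, -1.65078100e+01]), 'qd': array([ 0.08297119, -0.14046328,  0.1010383 , -0.05356999, -0.04057813,
       -0.05050052]), 'joint_torque': array([-1.66910104e-03, -5.84165990e+01,  2.93750006e+01,  7.01557517e+00,
        1.01267447e-02, -5.17120043e-05]), 'tcp_pos': array([0.26879358, 0.6187255 , 0.24473434]), 'eef_rot': array([ 1.79915943e+02, -7.70155371e-03, -2.34863055e+01]), 'contact_force': array([-0.81184259,  0.98476702,  0.00160409]), 'moment': array([-0.00062709,  0.02432286, -0.04984412]), 'gripper_force': 0.0, 'gripper_width': 0.08735296043066346}
```

View pics/top0.png

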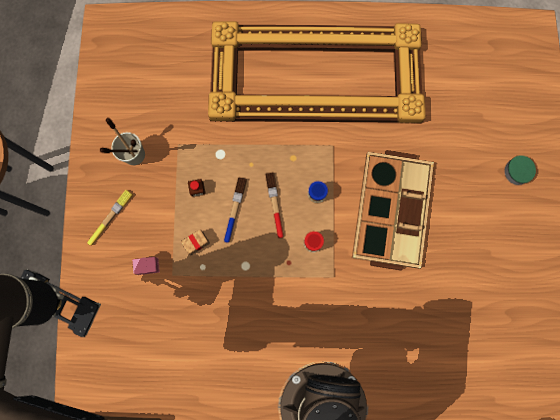

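View pics/side0.png

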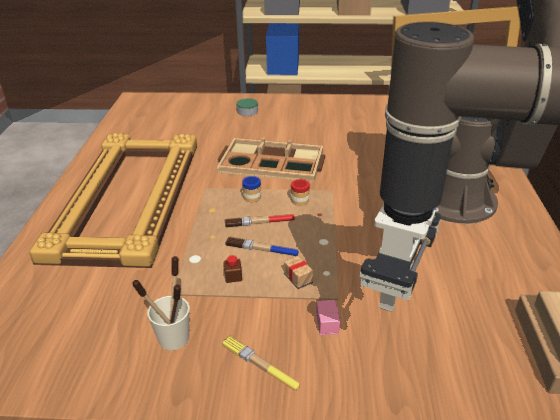

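The top view (up = +x, right = -y) shows the red brush at about (275,205), the red jar at (314,241), the bottle at (196,187) and the block at (195,241). The tote has its round, square and oblong wells at (384,174), (380,207) and (376,240), with the rest at (411,212). The side view agrees.

```bash
cat > h.py <<'E'
import numpy as np,cv2
from plant import r
def ray(px,ci,z):
    px=np.atleast_2d(np.array(px,float)); d=np.c_[(px[:,0]-ci['cx'])/ci['fx'],(px[:,1]-ci['cy'])/ci['fy']]
    u=d.copy()
    for _ in range(20): u=d/(1+ci['k1']*(u**2).sum(1,keepdims=True))
    V=ci['view'];R=V[:3,:3];c=-R.T@V[:3,3]
    w=np.c_[u[:,0],-u[:,1],-np.ones(len(u))]@R
    return c+w*((z-c[2])/w[:,2])[:,None]
def blobs(m,amin=20):
    n,l,s,c=cv2.connectedComponentsWithStats(m.astype('uint8'))
    return [(c[i],s[i],l==i) for i in range(1,n) if s[i,4]>=amin]
def rect(pts_world):
    (c,wh,a)=cv2.minAreaRect((pts_world[:,:2]*1000).astype('float32'));return np.round(c,1),np.round(wh,1),round(a,1)
def cont(m): 
    c,_=cv2.findContours(m.astype('uint8'),cv2.RETR_EXTERNAL,cv2.CHAIN_APPROX_NONE);return max(c,key=cv2.contourArea)[:,0]
E
python3 - <<'E'
from h import *
im=cv2.imread('pics/top0.png');ci=r.camera_info('top')
hsv=cv2.cvtColor(im,cv2.COLOR_BGR2HSV);H,S,V=cv2.split(hsv)
red=((H<5)|(H>174))&(S>190)&(V>90)
for c,s,m in blobs(red,15):
    z=.062 if not(255<c[0]<300) and c[1]<235 or c[0]>300 else .018 if c[0]>255 else .044
    print('red',c.round(1),s,z,rect(ray(cont(m),ci,z)))
dark=(V<60); dark[:, :345]=0;dark[:145]=0;dark[275:]=0;dark[:,440:]=0
for c,s,m in blobs(dark,60): print('dark',c.round(1),s,rect(ray(cont(m),ci,.011)),ray([c],ci,.011).round(3))
big=cv2.resize(im[140:280,165:445],None,fx=2.8,fy=2.8,interpolation=cv2.INTER_CUBIC);cv2.imwrite('pics/c.png',big)
E
```

```text
red [193.9 184.8] [190 180   9  10  70] 0.062 (array([596.6, 355.9]), array([25.4, 22.1]), 2.1)
red [278.1 225.1] [274 213   9  25 128] 0.018 (array([493.1, 124.2]), array([68.8, 14.6]), 10.0)
red [313.7 240.6] [305 232  19  19 288] 0.062 (array([444.2,  27. ]), array([48.6, 48.4]), 0.5)
red [193.9 241.4] [189 234  11  16  75] 0.044 (array([441.7, 353.5]), array([41.7, 13.3]), 33.6)
dark [383.4 173.6] [372 163  24  22 419] (array([ 645.1, -173.9]), array([61.5, 66.3]), 0.7) [[ 0.645 -0.174  0.011]]
dark [379.3 206.5] [369 196  22  22 382] (array([ 549.6, -159.9]), array([56., 55.]), 81.7) [[ 0.549 -0.16   0.011]]
dark [374.9 240.2] [363 225  24  31 571] (array([ 454.1, -145.9]), array([58.3, 77.5]), 81.7) [[ 0.454 -0.146  0.011]]
```

View pics/c.png

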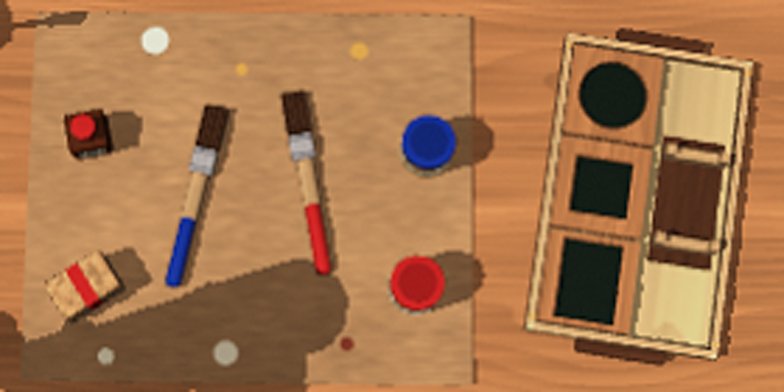

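The crop shows the brush running from its bristles at (293,93) to its handle end at (323,272). The wells are 97 mm apart (96 expected) and the measured sizes agree with the given ones. I'm moving above the brush to look from close by.

jog_arm([
  [[1,2.4,-4,0,0.049],[1,2.4,-4,0,0.049],[1,2.4,-4,0,0.049],[1,2.4,-4,0,0.049],[1,2.4,-4,0,0.049],[1,2.4,-4,0,0.049],[1,2.4,-4,0,0.049],[1,2.4,-4,0,0.049]],
])

```text
time_s: 1.1
tcp_pos: [0.4613, 0.2976, 0.2454]
eef_rot: [180.0, 0.0, -0.9]
contact_force: [1.0, -0.3, 0.0]
gripper_width: 0.0874
gripper_force: 0.0
```

jog_arm([
  [[1,2.3,-4,0,0.049],[1,2.3,-4,0,0.049],[1,2.3,-4,0,0.049],[1,2.3,-4,0,0.049],[1,0,0,0,0],[1,0,0,0,0]],
])

```text
time_s: 1.85
tcp_pos: [0.5527, 0.1389, 0.2452]
eef_rot: [180.0, 0.0, 10.1]
contact_force: [0.1, -0.9, -0.3]
gripper_width: 0.0873
gripper_force: 0.0
```

Run:
```python
from h import *
ci=r.camera_info('wrist');im=r.capture('wrist');cv2.imwrite('pics/w1.png',im)
np.save('w1.npy',ci,allow_pickle=True)
s=r.get_state();print(s['tcp_pos'],s['eef_rot'],s['time_s'],s['joints'])
V=ci['view'];print((-V[:3,:3].T@V[:3,3]).round(3),V[2,:3])
top=r.capture('top');cv2.imwrite('pics/top1.png',top)
```

```text
[0.55260751 0.13939727 0.24529101] [-1.79998175e+02  2.82138131e-02  1.01927325e+01] 1.9 [ 3.38152124e+01  1.07305046e+01 -1.28564261e+01 -1.41576683e-02
 -6.64381884e+01  6.63831818e+01]
[0.617 0.15  0.383] [0.24210915 0.04474458 0.96921674]
```

View pics/w1.png

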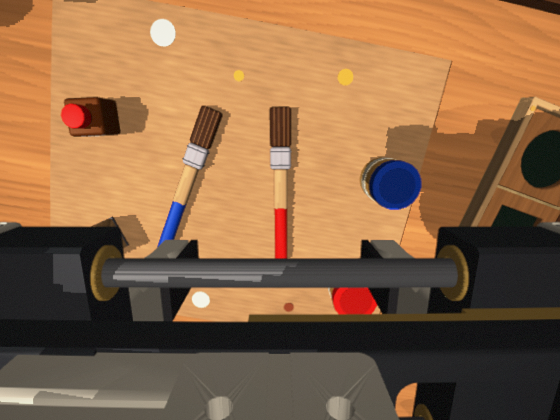

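The wrist view (looking along +x of the tool) shows the red brush centred near column 280, with its bristle tip at row 107 and the red starting at row 208. The bottle is at (95,117), and the wells start at right.

Run:
```python
from h import *
ci=np.load('w1.npy',allow_pickle=True).item();im=cv2.imread('pics/w1.png')
H,S,V=cv2.split(cv2.cvtColor(im,cv2.COLOR_BGR2HSV))
red=((H<6)|(H>174))&(S>190)&(V>90)
for c,s,m in blobs(red,60): print('red',c.round(1),s,rect(ray(cont(m),ci,.018 if 260<c[0]<300 else .062)))
br=(V<125); br[:, :264]=0;br[:,298:]=0;br[:95]=0;br[160:]=0
for c,s,m in blobs(br,100): print('bristle',c.round(1),s,rect(ray(cont(m),ci,.018)))
bt=(V<125);bt[:85]=0;bt[145:]=0;bt[:,130:]=0;bt[:,50:]
for c,s,m in blobs(bt,100): print('bot',c.round(1),s)
print('tip',ray([[280.5,107],[281,208]],ci,.018).round(4))
# top view brush ends
im=cv2.imread('pics/top0.png');ci=r.camera_info('top')
print('top tip/handle',ray([[269.6,173],[280.4,237]],ci,.018).round(4))
big=cv2.resize(im[150:275,350:440],None,fx=4.6,fy=4.6,interpolation=cv2.INTER_CUBIC)
a=cv2.resize(cv2.imread('pics/w1.png')[80:160,40:160],None,fx=3,fy=3)
o=np.zeros((575,780,3),'uint8');o[:big.shape[0],:414]=big;o[:240,418:778]=a;cv2.imwrite('pics/c2.png',o)
```

```text
red [ 72.8 115.5] [ 61 103  24  26 469] (array([596.9, 355.4]), array([24.1, 23.4]), 52.4)
red [280.5 233.4] [275 209  12  50 598] (array([496.6, 126.2]), array([63.6, 13.8]), 10.1)
red [353.3 300.6] [ 332  288   45   26 1033] (array([446.3,  31.2]), array([32.3, 52. ]), 9.8)
bristle [280.6 127. ] [270 107  22  46 885] (array([619.1, 148.2]), array([49.7, 24.2]), 10.1)
bot [ 99.2 116. ] [  65   97   56   40 1301]
tip [[0.6436 0.1527 0.018 ]
 [0.5292 0.1315 0.018 ]]
top tip/handle [[0.6413 0.1501 0.018 ]
 [0.4596 0.1177 0.018 ]]
```

View pics/c2.png

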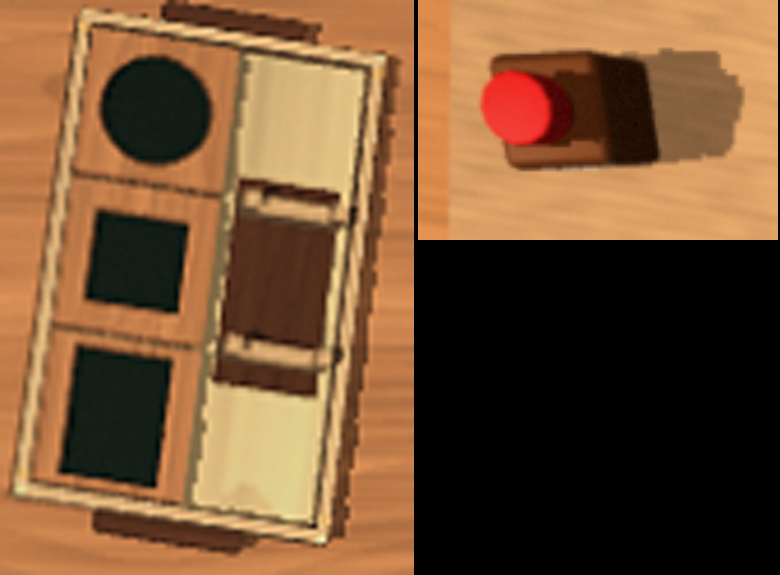

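The rest base is centred at crop (278,287), which is full-image (410.4,212.4). That agrees with the predicted (0.537,-0.248). The bottle's sides lie near the tool axes. Picking up the brush.

jog_arm([
  [[0.2,-0.3,-0.3,-4,0],[0.2,0,0,-5,0],[0.2,0,0,-5,0],[0.2,0,0,-4,0],[0.2,0,0,-2.5,0],[0.2,0,0,-1,0],[0.2,0,0,-0.5,0],[0.2,0,0,0,0]],
], force=15)

```text
time_s: 2.95
tcp_pos: [0.5503, 0.1366, 0.0262]
eef_rot: [-180.0, -0.1, 10.2]
contact_force: [0.9, 0.1, -1.3]
gripper_width: 0.0529
gripper_force: 0.0
```

jog_arm([
  [[-1,0,0,0,0],[-1,0,0,0,0],[-1,0,0,0,0],[-1,0,0,0,0],[-1,0,0,0,0],[-1,0,0,0,0]],
])

```text
time_s: 3.7
tcp_pos: [0.55, 0.1361, 0.0257]
eef_rot: [180.0, -0.0, 10.2]
contact_force: [-0.5, -0.7, 1.7]
gripper_width: 0.0158
gripper_force: 15.0
```

jog_arm([
  [[-1,0,0,1,0],[-1,0,0,3,0],[-1,0,0,5,0],[-1,0,0,4,0],[-1,-0.1,-3,1,-0.03],[-1,-0.1,-4,0,-0.04],[-1,-0.1,-4,0,-0.04],[-1,-0.1,-4,0,-0.04]],
])

```text
time_s: 4.7
tcp_pos: [0.5457, -0.0151, 0.1662]
eef_rot: [-180.0, -0.0, 1.6]
contact_force: [0.6, 0.1, -0.5]
gripper_width: 0.0158
gripper_force: 15.0
```

jog_arm([
  [[-1,-0.2,-4,0,-0.04],[-1,-0.2,-4,0,-0.04],[-1,-0.2,-4,0,-0.04],[-1,-0.2,-4,0,-0.04],[-1,-0.2,-4,0,-0.013],[-1,-0.1,-3.4,0,0],[-1,0,0,0,0],[-1,0,0,0,0]],
])

```text
time_s: 5.7
tcp_pos: [0.5347, -0.2478, 0.1657]
eef_rot: [-180.0, 0.0, -8.3]
contact_force: [-0.5, 0.4, -0.9]
gripper_width: 0.0157
gripper_force: 15.0
```

Run:
```python
from h import *
s=r.get_state();ci=r.camera_info('wrist');im=r.capture('wrist');top=r.capture('top')
print(s['tcp_pos'],s['eef_rot'])
np.save('w2.npy',ci,allow_pickle=True);cv2.imwrite('pics/w2.png',im);cv2.imwrite('pics/top2.png',top)
```

```text
[ 0.53471899 -0.24783947  0.1657359 ] [-1.79988821e+02  2.28912632e-03 -8.33354029e+00]
```

View pics/w2.png

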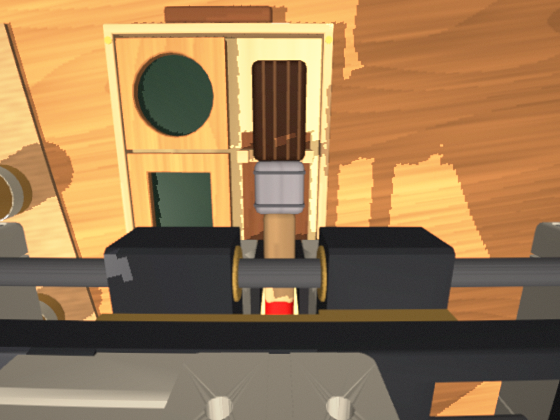

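The wrist view shows the tote square to the tool. The brush is at column 279, the far support spans about columns 237-312 at row 155, and the round well's rim is centred at about (174,94).

Run:
```python
from h import *
ci=np.load('w2.npy',allow_pickle=True).item();im=cv2.imread('pics/w2.png')
g=im.astype(int);m=(g[...,2]<g[...,1]+8)&(g[...,2]<110);m[:, :125]=0;m[:,225:]=0;m[:45]=0;m[222:]=0
for c,s,q in blobs(m,300): print(c.round(1),s,rect(ray(cont(q),ci,.020)),rect(ray(cont(q),ci,.011)))
print('outer tote L/R edges z.022',ray([[106,28],[333,28],[125,215],[326,215]],ci,.022).round(4))
V=ci['view'];R=V[:3,:3]
d=np.array([np.cos(np.radians(-8.3)),np.sin(np.radians(-8.3))])
top=cv2.imread('pics/top2.png');cv2.imwrite('pics/c3.png',np.vstack([cv2.resize(im[100:230,215:345],(520,520),interpolation=cv2.INTER_CUBIC)]))
```

```text
[174.9  94.6] [ 138   55   75   81 4714] (array([ 642.9, -173.7]), array([64.2, 65.5]), 34.0) (array([ 644.2, -171. ]), array([66.2, 67.6]), 34.0)
[181.8 196.9] [ 152  173   60   49 2791] (array([ 553.7, -159.9]), array([53.4, 45.7]), 81.5) (array([ 552.2, -156.8]), array([55.1, 47.2]), 81.5)
outer tote L/R edges z.022 [[ 0.7031 -0.129   0.022 ]
 [ 0.675  -0.3139  0.022 ]
 [ 0.5454 -0.1035  0.022 ]
 [ 0.5179 -0.2906  0.022 ]]
```

View pics/c3.png

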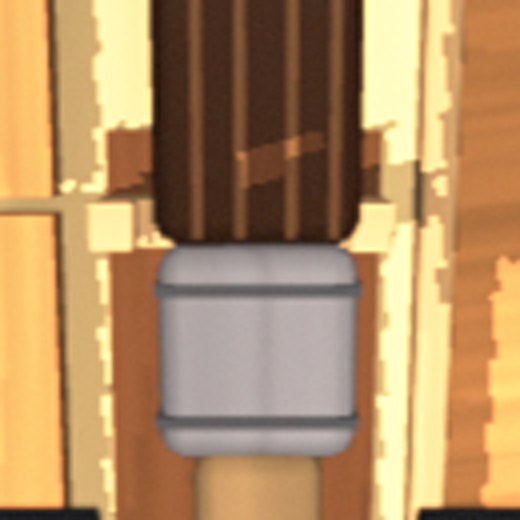

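Run:
```python
from h import *
ci=np.load('w2.npy',allow_pickle=True).item()
P=ray([[237,156],[314.5,156],[275.7,151],[275.7,162]],ci,.040)[:,:2]
t=np.array([.53472,-.24784]);a=np.radians(-8.33);x=np.array([np.cos(a),np.sin(a)]);y=np.array([-np.sin(a),np.cos(a)])
print(((P-t)@np.c_[x,y]*1000).round(1))
B=ray([[279,60],[279.5,105],[279.5,160]],ci,.158)[:,:2]
print(((B-t)@np.c_[x,y]*1000).round(1))
c=np.array([[.645,-.173],[.549,-.159],[.454,-.145]]); print((((c-t)@np.c_[x,y])*1000).round(1))
```

```text
[[ 45.6  34.4]
 [ 45.6 -30.4]
 [ 49.7   2. ]
 [ 40.6   2.1]]
[[95.5 -0.6]
 [76.9 -0.8]
 [52.5 -0.8]]
[[ 98.3  90. ]
 [  1.3  90. ]
 [-94.8  90.1]]
```

Centring is within 2 mm (support span 64.8 mm, expected 64). Lowering the brush.

jog_arm([
  [[-1,0.1,0.1,-3,0],[-1,0,0,-3,0],[-1,0,0,-2.5,0],[-1,0,0,-1.5,0],[-1,0,0,-0.7,0],[-1,0,0,-0.3,0],[-1,0,0,-0.2,0],[-1,0,0,0,0]],
])

```text
time_s: 6.8
tcp_pos: [0.5362, -0.247, 0.054]
eef_rot: [-180.0, -0.0, -8.3]
contact_force: [0.2, -0.0, -1.0]
gripper_width: 0.0162
gripper_force: 15.0
```

jog_arm([
  [[-1,0,0,-0.1,0],[-1,0,0,-0.1,0],[-1,0,0,0,0]],
])

```text
time_s: 7.18
tcp_pos: [0.536, -0.247, 0.0517]
eef_rot: [180.0, -0.0, -8.3]
contact_force: [-0.3, 0.3, 0.6]
gripper_width: 0.016
gripper_force: 15.0
```

Just at contact; one more 0.5 mm, then I release by opening a little and lift.

jog_arm([
  [[-1,0,0,-0.05,0],[-1,0,0,0,0],[-0.4,0,0,0,0],[-0.2,0,0,0,0],[-0.2,0,0,0,0],[-0.2,0,0,0,0]],
])

```text
time_s: 7.92
tcp_pos: [0.5359, -0.2469, 0.0509]
eef_rot: [-180.0, 0.0, -8.3]
contact_force: [0.1, 0.1, 0.1]
gripper_width: 0.0347
gripper_force: 0.0
```

jog_arm([
  [[-0.2,0,0,1,0],[-0.2,0,0,3,0],[-0.2,0,0,5,0],[0,0,0,3,0],[1,0,4,0,0],[1,-1,4,0,0],[1,-1,4,0,0],[1,-1,4,0,0]],
])

```text
time_s: 8.93
tcp_pos: [0.5056, -0.0858, 0.1719]
eef_rot: [-180.0, -0.1, -8.3]
contact_force: [1.1, -1.3, 0.2]
gripper_width: 0.0777
gripper_force: 0.0
```

jog_arm([
  [[1,-1,4,0,0.04],[1,-1,4,0,0.04],[1,-1,3,0,0.06],[1,-1,0,0,0],[1,0,0,0,0],[1,0,0,0,0]],
])

```text
time_s: 9.68
tcp_pos: [0.4663, 0.0226, 0.1714]
eef_rot: [-180.0, -0.0, -0.3]
contact_force: [0.8, 1.7, -0.2]
gripper_width: 0.0872
gripper_force: 0.0
```

```bash
cat > shot.py <<'E'
import sys
from h import *
n=sys.argv[1];s=r.get_state();ci=r.camera_info('wrist');im=r.capture('wrist');top=r.capture('top')
print(s['tcp_pos'],s['eef_rot'],s['time_s'])
np.save(n+'.npy',ci,allow_pickle=True);cv2.imwrite(f'pics/{n}.png',im);cv2.imwrite(f'pics/top{n}.png',top)
H,S,V=cv2.split(cv2.cvtColor(im,cv2.COLOR_BGR2HSV))
for c,b,m in blobs(((H<6)|(H>174))&(S>190)&(V>90),60):
    p=cont(m);print('wrist red',c.round(1),b,[(z,rect(ray(p,ci,z))) for z in(.062,.044)])
ci=r.camera_info('top');H,S,V=cv2.split(cv2.cvtColor(top,cv2.COLOR_BGR2HSV))
for c,b,m in blobs(((H<6)|(H>174))&(S>190)&(V>90),15): 
    p=cont(m);print('top red',c.round(1),[(z,rect(ray(p,ci,z))) for z in(.062,.044)])
E
python3 shot.py w3
```

```text
[0.46625573 0.02257547 0.17139393] [-1.79991793e+02 -3.34061218e-02 -3.33412054e-01] 9.675
wrist red [556.3 211.9] [551 196   9  26 125] [(0.062, (array([ 468.3, -209.6]), array([22.1,  6.9]), 12.4)), (0.044, (array([ 463.7, -226.4]), array([23.7,  7.4]), 12.4))]
wrist red [270.4 232.6] [ 240  204   61   55 2773] [(0.062, (array([450.8,  29.5]), array([50.3, 47.2]), 89.6)), (0.044, (array([444.9,  30. ]), array([53.9, 50.7]), 89.6))]
top red [194.  184.8] [(0.062, (array([596.6, 355.9]), array([25.4, 22.1]), 2.1)), (0.044, (array([600.6, 359. ]), array([25.7, 22.4]), 2.1))]
top red [411.1 229.9] [(0.062, (array([ 476.5, -236.7]), array([12.7, 67.2]), 82.2)), (0.044, (array([ 479. , -240.9]), array([12.8, 68. ]), 82.2))]
top red [191.4 238.2] [(0.062, (array([446., 355.]), array([25.7, 10.9]), 28.3)), (0.044, (array([448.1, 358.1]), array([26., 11.]), 28.3))]
top red [314.2 243.1] [(0.062, (array([437.5,  26.9]), array([35.1, 48.4]), 0.5)), (0.044, (array([439.5,  26. ]), array([35.5, 49. ]), 0.5))]
```

The jar is at about (0.446,0.0285), with both views agreeing within 4 mm. Grasping it.

jog_arm([
  [[1,-1,0.3,0,0],[1,-1,0.3,-1,0],[1,0,0,-3.5,0],[1,0,0,-4,0],[1,0,0,-2.5,0],[1,0,0,-1.2,0],[1,0,0,-0.5,0],[1,0,0,0,0]],
], force=15)

```text
time_s: 10.78
tcp_pos: [0.4461, 0.0293, 0.0444]
eef_rot: [-180.0, -0.0, -0.3]
contact_force: [0.8, 0.6, 0.8]
gripper_width: 0.0874
gripper_force: 0.0
```

jog_arm([
  [[-1,0,0,0,0],[-1,0,0,0,0],[-1,0,0,0,0],[-1,0,0,0,0],[-1,0,0,0,0],[-1,0,0,0,0]],
])

```text
time_s: 11.52
tcp_pos: [0.4461, 0.0292, 0.0442]
eef_rot: [-180.0, -0.0, -0.3]
contact_force: [-1.1, 0.4, 3.5]
gripper_width: 0.0527
gripper_force: 15.0
```

jog_arm([
  [[-1,0,0,1,0],[-1,0,0,3,0],[-1,0,0,4,0],[-1,0,0,2,0],[-1,1.8,-2.2,0,-0.02],[-1,2.6,-2.6,0,-0.02],[-1,2.6,-2.6,0,-0.02],[-1,2.6,-2.6,0,-0.02]],
], force=20)

```text
time_s: 12.52
tcp_pos: [0.5424, -0.0719, 0.1444]
eef_rot: [-180.0, 0.0, -4.9]
contact_force: [0.1, 0.7, -1.2]
gripper_width: 0.0523
gripper_force: 20.0
```

jog_arm([
  [[-1,2.6,-2.6,0,-0.02],[-1,2.6,-2.6,0,-0.02],[-1,2.6,-2.6,0,-0.02],[-1,2.4,-2.4,0,0],[-1,0,0,-2,0],[-1,0,0,-2,0],[-1,0,0,-2,0],[-1,0,0,0,0]],
])

```text
time_s: 13.52
tcp_pos: [0.6423, -0.1729, 0.0824]
eef_rot: [180.0, 0.2, -8.3]
contact_force: [0.2, -0.4, -1.9]
gripper_width: 0.0525
gripper_force: 20.0
```

jog_arm([
  [[-1,0.2,0,-1,0],[-1,0,0,-1,0],[-1,0,0,-0.6,0],[-1,0,0,-0.2,0],[-1,0,0,-0.1,0],[-1,0,0,0,0]],
])

```text
time_s: 14.28
tcp_pos: [0.6461, -0.1729, 0.0553]
eef_rot: [180.0, -0.0, -8.3]
contact_force: [-0.9, -0.2, -1.9]
gripper_width: 0.0526
gripper_force: 20.0
```

jog_arm([
  [[-1,0,0,-0.1,0],[-1,0,0,-0.1,0],[-1,0,0,0,0]],
])

```text
time_s: 14.65
tcp_pos: [0.6459, -0.1729, 0.053]
eef_rot: [-180.0, 0.0, -8.3]
contact_force: [0.2, 0.3, -2.5]
gripper_width: 0.0524
gripper_force: 20.0
```

jog_arm([
  [[-1,0,0,-0.1,0],[-1,0,0,0,0],[-1,0,0,-0.05,0],[-1,0,0,0,0],[-1,0,0,0,0]],
])

```text
time_s: 15.28
tcp_pos: [0.646, -0.1729, 0.0516]
eef_rot: [-180.0, -0.0, -8.3]
contact_force: [0.3, 0.1, -2.3]
gripper_width: 0.0527
gripper_force: 20.0
```

jog_arm([
  [[-1,0,0,-0.05,0],[-1,0,0,0,0],[-1,0,0,-0.05,0],[-1,0,0,0,0],[-1,0,0,0,0]],
])

```text
time_s: 15.9
tcp_pos: [0.6461, -0.1729, 0.0513]
eef_rot: [180.0, -0.0, -8.3]
contact_force: [-2.5, 1.2, 4.4]
gripper_width: 0.0529
gripper_force: 20.0
```

Contact made (4.4 N up). Releasing and going to the bottle.

jog_arm([
  [[0,0,0,0,0],[0.6,0,0,0,0],[0.6,0,0,0,0],[0.6,0,0,0,0],[0.6,0,0,1,0],[0.6,0,0,4,0],[0.6,0,0,5,0],[0.6,0,0,4,0]],
])

```text
time_s: 16.9
tcp_pos: [0.6464, -0.173, 0.1936]
eef_rot: [180.0, -0.1, -8.3]
contact_force: [0.7, 0.2, 0.4]
gripper_width: 0.0698
gripper_force: 0.0
```

jog_arm([
  [[0.6,-0.8,4,0,0.02],[0.6,-0.8,4,0,0.02],[0.6,-0.8,4,0,0.02],[0.6,-0.8,4,0,0.02],[0.6,-0.8,4,0,0.02],[0.6,-0.8,4,0,0.02],[0.6,-0.8,4,0,0.02],[0.6,-0.8,4,0,0]],
])

```text
time_s: 17.9
tcp_pos: [0.5817, 0.1484, 0.1915]
eef_rot: [-180.0, -0.1, -0.3]
contact_force: [1.3, 0.7, -0.3]
gripper_width: 0.0699
gripper_force: 0.0
```

jog_arm([
  [[0.6,-0.8,4,0,0],[0.6,-0.8,4,0,0],[0.6,-0.8,4,0,0],[0.6,-0.8,4,0,0],[0.6,-0.8,4,0,0],[0.6,0,0,0,0],[0.6,0,0,0,0]],
])

```text
time_s: 18.77
tcp_pos: [0.5418, 0.347, 0.1909]
eef_rot: [180.0, -0.0, -0.2]
contact_force: [0.3, -0.5, -0.2]
gripper_width: 0.0704
gripper_force: 0.0
```

```bash
python3 shot.py w4
```

```text
[0.54180285 0.34702781 0.19091058] [ 1.79999841e+02 -4.67289632e-03 -2.43333932e-01] 18.775
wrist red [265.2 144.1] [251 130  29  30 684] [(0.062, (array([596.5, 357.9]), array([23.6, 23.9]), 89.7)), (0.044, (array([595.8, 358.6]), array([25.1, 25.5]), 89.7))]
wrist red [271.6 300.2] [255 288  32  27 393] [(0.062, (array([452.1, 354.3]), array([36.5, 12.3]), 33.6)), (0.044, (array([441.7, 354.8]), array([38.9, 13.2]), 33.6))]
top red [387.4 168.6] [(0.062, (array([ 645.3, -175.8]), array([51.1, 53.2]), 0.7)), (0.044, (array([ 649.9, -179.3]), array([51.7, 53.9]), 0.7))]
top red [196.2 185.7] [(0.062, (array([593.2, 349.1]), array([ 8.8, 21. ]), 73.9)), (0.044, (array([597.2, 352.1]), array([ 8.9, 21.3]), 73.9))]
top red [410.7 229.5] [(0.062, (array([ 476.4, -235.8]), array([16.6, 67.4]), 83.1)), (0.044, (array([ 478.9, -240.1]), array([16.8, 68.3]), 83.1))]
top red [194.1 241.7] [(0.062, (array([439.1, 350. ]), array([42.7, 13.1]), 33.6)), (0.044, (array([441.1, 353.1]), array([43.2, 13.3]), 33.6))]
```

View pics/w4.png

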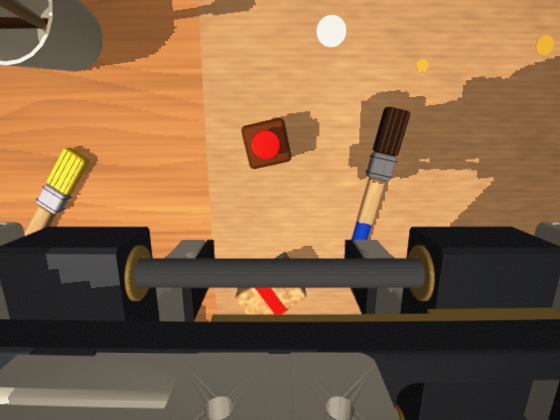

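The bottle is at (266,144), turned slightly counter-clockwise. The block's stripe is seen at (272,300). Measuring the bottle's yaw.

Run:
```python
from h import *
ci=np.load('w4.npy',allow_pickle=True).item();im=cv2.imread('pics/w4.png')
H,S,V=cv2.split(cv2.cvtColor(im,cv2.COLOR_BGR2HSV))
for t in(110,125):
    m=(V<t)|(((H<6)|(H>174))&(S>190)); m[:105]=0;m[180:]=0;m[:,230:]=m[:,230:];m[:,:230]=0;m[:,302:]=0
    m&=~((S<120)&(V>60))
    m=cv2.morphologyEx(m.astype('uint8'),cv2.MORPH_OPEN,np.ones((5,5)))
    b=max(blobs(m),key=lambda q:q[1][4]);print(b[0],b[1],rect(ray(cont(b[2]),ci,.044)))
```

```text
[270.22244898 142.40408163] [251 126  39  33 980] (array([597.2, 354.8]), array([26.2, 33.6]), 11.7)
[272.25411184 144.29605263] [ 251  120   41   45 1216] (array([596.4, 354.3]), array([36.5, 34.2]), 12.3)
```

jog_arm([
  [[0.8,2.7,0.5,-1,0.1],[0.8,2.7,0.5,-1,0.1],[0.8,0,0,-4,0],[0.8,0,0,-4,0],[0.8,0,0,-3,0],[0.8,0,0,-1.4,0],[0.8,0,0,-0.6,0],[0.8,0,0,0,0]],
], force=15)

```text
time_s: 19.88
tcp_pos: [0.5964, 0.3572, 0.0413]
eef_rot: [-180.0, -0.0, 11.2]
contact_force: [-0.3, -0.6, -0.3]
gripper_width: 0.079
gripper_force: 0.0
```

jog_arm([
  [[-1,0,0,0,0],[-1,0,0,0,0],[-1,0,0,0,0],[-1,0,0,0,0],[-1,0,0,0,0],[-1,0,0,0,0]],
])

```text
time_s: 20.62
tcp_pos: [0.596, 0.3572, 0.0407]
eef_rot: [-180.0, -0.0, 11.2]
contact_force: [-1.6, 0.4, 1.8]
gripper_width: 0.0398
gripper_force: 15.0
```

jog_arm([
  [[-1,0,0,1,0],[-1,0,0,3,0],[-1,0,0,4,0],[-1,0,0,2,0],[-1,-0.3,-3,0,-0.02],[-1,-0.4,-4,0,-0.03],[-1,-0.4,-4,0,-0.03],[-1,-0.4,-4,0,-0.03]],
], force=20)

```text
time_s: 21.62
tcp_pos: [0.5806, 0.2058, 0.1411]
eef_rot: [-180.0, -0.0, 4.8]
contact_force: [0.8, -0.7, -0.2]
gripper_width: 0.0399
gripper_force: 20.0
```

jog_arm([
  [[-1,-0.4,-4,0,-0.03],[-1,-0.4,-4,0,-0.03],[-1,-0.4,-4,0,-0.03],[-1,-0.4,-4,0,-0.03],[-1,-0.4,-4,0,-0.03],[-1,-0.4,-4,0,-0.03],[-1,-0.4,-4,0,-0.03],[-1,-0.4,-4,0,-0.02]],
])

```text
time_s: 22.62
tcp_pos: [0.5487, -0.1142, 0.1412]
eef_rot: [-180.0, -0.0, -8.3]
contact_force: [1.0, 0.4, -2.1]
gripper_width: 0.0399
gripper_force: 20.0
```

jog_arm([
  [[-1,0,-4,0,0],[-1,0,-0.6,0,0],[-1,0,0,-2,0],[-1,0,0,-2,0],[-1,0,0,-2,0],[-1,0,0,0,0]],
])

```text
time_s: 23.38
tcp_pos: [0.5479, -0.1585, 0.0795]
eef_rot: [180.0, 0.2, -8.3]
contact_force: [0.1, -0.1, -1.4]
gripper_width: 0.0398
gripper_force: 20.0
```

jog_arm([
  [[-1,0.1,0,-1,0],[-1,0,0,-1,0],[-1,0,0,-0.6,0],[-1,0,0,-0.2,0],[-1,0,0,-0.1,0],[-1,0,0,-0.1,0],[-1,0,0,-0.1,0],[-1,0,0,0,0]],
])

```text
time_s: 24.38
tcp_pos: [0.55, -0.1589, 0.0496]
eef_rot: [-180.0, -0.0, -8.3]
contact_force: [-0.4, -0.1, -0.9]
gripper_width: 0.0395
gripper_force: 20.0
```

jog_arm([
  [[-1,0,0,-0.05,0],[-1,0,0,0,0],[-1,0,0,0,0]],
])

```text
time_s: 24.75
tcp_pos: [0.5499, -0.1589, 0.0491]
eef_rot: [180.0, -0.0, -8.3]
contact_force: [-0.3, -0.0, -1.1]
gripper_width: 0.0401
gripper_force: 20.0
```

jog_arm([
  [[-1,0,0,-0.05,0],[-1,0,0,0,0],[-1,0,0,-0.05,0],[-1,0,0,0,0],[-1,0,0,-0.05,0],[-1,0,0,0,0],[-1,0,0,0,0]],
])

```text
time_s: 25.62
tcp_pos: [0.55, -0.1589, 0.0477]
eef_rot: [180.0, -0.0, -8.3]
contact_force: [-0.4, 1.2, 0.9]
gripper_width: 0.0399
gripper_force: 20.0
```

jog_arm([
  [[-1,0,0,-0.03,0],[-0.2,0,0,0,0],[0.35,0,0,0,0],[0.35,0,0,0,0],[0.35,0,0,0.5,0],[0.35,0,0,3,0],[0.35,0,0,5,0],[0.35,0,0,5,0]],
])

```text
time_s: 26.62
tcp_pos: [0.5497, -0.159, 0.1839]
eef_rot: [180.0, 0.0, -8.3]
contact_force: [0.4, -0.0, 0.1]
gripper_width: 0.0591
gripper_force: 0.0
```

jog_arm([
  [[0.5,-0.8,4,0,-0.06],[0.8,-0.8,4,0,-0.06],[0.8,-0.8,4,0,-0.06],[0.8,-0.8,4,0,-0.06],[0.8,-0.8,4,0,-0.06],[0.8,-0.8,4,0,-0.06],[0.8,-0.8,4,0,-0.06],[0.8,-0.8,4,0,-0.06]],
])

```text
time_s: 27.62
tcp_pos: [0.4856, 0.1624, 0.1827]
eef_rot: [-180.0, -0.0, -35.9]
contact_force: [0.1, -0.1, 0.9]
gripper_width: 0.0786
gripper_force: 0.0
```

jog_arm([
  [[0.8,-0.9,4,0,-0.08],[0.8,-0.9,4,0,-0.08],[0.8,-0.9,4,0,-0.08],[0.8,-0.9,4,0,-0.08],[0.8,-0.8,3.3,0,-0.04],[0.8,0,0,0,0],[0.8,0,0,0,0]],
])

```text
time_s: 28.5
tcp_pos: [0.4418, 0.3537, 0.1822]
eef_rot: [180.0, -0.0, -56.4]
contact_force: [-0.0, -0.4, -0.1]
gripper_width: 0.0791
gripper_force: 0.0
```

```bash
python3 shot.py w5
```

```text
[0.44175054 0.35374155 0.18221973] [ 1.79974640e+02 -7.63465391e-03 -5.63786400e+01] 28.5
wrist red [276.5 207.4] [254 200  46  15 650] [(0.062, (array([445. , 351.5]), array([38.6, 12.3]), 33.6)), (0.044, (array([442.7, 355.1]), array([41.3, 13.1]), 33.6))]
top red [387.4 168.6] [(0.062, (array([ 645.5, -175.8]), array([52.8, 51.4]), 88.7)), (0.044, (array([ 650.1, -179.3]), array([53.5, 52.1]), 88.7))]
top red [383.  202.4] [(0.062, (array([ 551.2, -161.1]), array([22. , 25.2]), 88.8)), (0.044, (array([ 554.7, -164.4]), array([22.2, 25.5]), 88.8))]
top red [410.7 229.5] [(0.062, (array([ 476.4, -235.8]), array([16.6, 67.4]), 83.1)), (0.044, (array([ 478.9, -240.1]), array([16.8, 68.3]), 83.1))]
top red [191.7 239.6] [(0.062, (array([444.5, 356.3]), array([22.1,  7.2]), 28.4)), (0.044, (array([446.7, 359.4]), array([22.4,  7.3]), 28.4))]
```

The block is confirmed at (0.4425,0.3545) with its stripe 41 x 13 mm at 33.6°. Grasping it.

jog_arm([
  [[0.8,0.1,0.1,-3,0],[0.8,0,0,-4,0],[0.8,0,0,-4,0],[0.8,0,0,-2,0],[0.8,0,0,-1,0],[0.8,0,0,-0.5,0],[0.8,0,0,0,0]],
], force=15)

```text
time_s: 29.48
tcp_pos: [0.4433, 0.3552, 0.0378]
eef_rot: [-180.0, 0.0, -56.4]
contact_force: [-0.6, 0.7, 0.1]
gripper_width: 0.0788
gripper_force: 0.0
```

jog_arm([
  [[-1,0,0,0,0],[-1,0,0,0,0],[-1,0,0,0,0],[-1,0,0,0,0],[-1,0,0,0,0],[-1,0,0,0,0]],
])

```text
time_s: 30.22
tcp_pos: [0.443, 0.3552, 0.0374]
eef_rot: [-180.0, 0.0, -56.4]
contact_force: [-0.9, 0.7, 2.0]
gripper_width: 0.0416
gripper_force: 15.0
```

jog_arm([
  [[-1,0,0,1,0],[-1,0,0,3,0],[-1,0,0,4,0],[-1,0,0,2,0],[-1,0,-3,0,0.05],[-1,0.1,-4,0,0.07],[-1,0.1,-4,0,0.07],[-1,0.1,-4,0,0.07]],
])

```text
time_s: 31.22
tcp_pos: [0.4458, 0.2038, 0.1378]
eef_rot: [-180.0, -0.0, -41.4]
contact_force: [0.9, -0.1, -1.6]
gripper_width: 0.0418
gripper_force: 15.0
```

jog_arm([
  [[-1,0.1,-4,0,0.07],[-1,0.1,-4,0,0.07],[-1,0.1,-4,0,0.07],[-1,0.1,-4,0,0.07],[-1,0.1,-4,0,0.07],[-1,0.1,-4,0,0.07],[-1,0.1,-4,0,0.07],[-1,0.1,-4,0,0.07]],
])

```text
time_s: 32.22
tcp_pos: [0.4539, -0.1162, 0.1379]
eef_rot: [-180.0, -0.0, -9.3]
contact_force: [1.1, 0.8, -0.5]
gripper_width: 0.0421
gripper_force: 15.0
```

jog_arm([
  [[-1,0,-3,0,0.02],[-1,0,0,0,0],[-1,0,0,-2,0],[-1,0,0,-2,0],[-1,0,0,-2,0],[-1,0,0,0,0],[-1,0,0,0,0]],
])

```text
time_s: 33.1
tcp_pos: [0.4545, -0.1446, 0.0781]
eef_rot: [180.0, -0.0, -8.3]
contact_force: [-0.0, -0.0, -0.3]
gripper_width: 0.0418
gripper_force: 15.0
```

jog_arm([
  [[-1,0,0,-1,0],[-1,0,0,-1,0],[-1,0,0,-0.7,0],[-1,0,0,-0.3,0],[-1,0,0,-0.1,0],[-1,0,0,-0.1,0],[-1,0,0,0,0]],
])

```text
time_s: 33.98
tcp_pos: [0.4541, -0.1449, 0.0454]
eef_rot: [-180.0, -0.0, -8.3]
contact_force: [-0.1, -0.6, -1.0]
gripper_width: 0.0424
gripper_force: 15.0
```

jog_arm([
  [[-1,0,0,-0.05,0],[-1,0,0,0,0],[-1,0,0,-0.05,0],[-1,0,0,0,0],[-1,0,0,0,0]],
])

```text
time_s: 34.6
tcp_pos: [0.454, -0.1449, 0.0443]
eef_rot: [-180.0, -0.0, -8.3]
contact_force: [-0.9, -0.1, 1.2]
gripper_width: 0.0419
gripper_force: 15.0
```

jog_arm([
  [[-1,0,0,-0.04,0],[-1,0,0,0,0],[-0.2,0,0,0,0],[0.35,0,0,0,0],[0.35,0,0,0,0],[0.35,0,0,0.5,0],[0.35,0,0,4,0],[0.35,0,0,5,0]],
])

```text
time_s: 35.6
tcp_pos: [0.4531, -0.145, 0.1394]
eef_rot: [180.0, 0.2, -8.3]
contact_force: [1.5, 0.9, -0.0]
gripper_width: 0.0594
gripper_force: 0.0
```

jog_arm([
  [[0.35,0,3,5,0],[0.35,0,5,2,0],[0.35,0,5,0,0],[0.35,0,5,0,0],[0.35,0,5,0,0],[0.35,0,5,0,0],[0.35,0,0,0,0],[0.35,0,0,0,0]],
])

```text
time_s: 36.6
tcp_pos: [0.4536, 0.135, 0.2088]
eef_rot: [180.0, 0.0, -8.3]
contact_force: [0.3, -0.5, -0.1]
gripper_width: 0.0597
gripper_force: 0.0
```

```bash
python3 - <<'E'
from h import *
t=r.capture('top');s=r.capture('side');print(r.get_state()['time_s'])
a=cv2.resize(t[140:280,340:445],None,fx=4,fy=4,interpolation=cv2.INTER_CUBIC)
b=cv2.resize(s[125:215,200:345],None,fx=2.6,fy=2.6,interpolation=cv2.INTER_CUBIC)
o=np.zeros((570,800,3),'uint8');o[:a.shape[0],:420]=a;o[:b.shape[0],422:422+b.shape[1]]=b;o[260:260+210,422:800]=cv2.resize(t[140:280,165:417],(378,210))
cv2.imwrite('pics/f.png',o)
E
python3 shot.py w6
```

```text
36.7
[0.45379517 0.13424305 0.20891186] [ 1.79993080e+02  8.91914118e-03 -8.34469749e+00] 36.7
wrist red [551.2 161.2] [542 154  18  15 225] [(0.062, (array([ 456.8, -123. ]), array([17.8, 12.2]), 78.1)), (0.044, (array([ 452.9, -138.7]), array([19. , 12.9]), 78.1))]
top red [387.4 168.6] [(0.062, (array([ 645.5, -175.8]), array([52.8, 51.4]), 88.7)), (0.044, (array([ 650.1, -179.3]), array([53.5, 52.1]), 88.7))]
top red [383.5 202.2] [(0.062, (array([ 552.5, -162.5]), array([19.2, 22.3]), 88.8)), (0.044, (array([ 556. , -165.8]), array([19.5, 22.6]), 88.8))]
top red [410.7 229.8] [(0.062, (array([ 476.6, -234.7]), array([16.9, 67.7]), 81.3)), (0.044, (array([ 479.1, -239. ]), array([17.1, 68.6]), 81.3))]
top red [377.6 239. ] [(0.062, (array([ 451.4, -144.6]), array([41.6, 12.4]), 81.7)), (0.044, (array([ 453.6, -147.7]), array([42.1, 12.6]), 81.7))]
```

View pics/f.png

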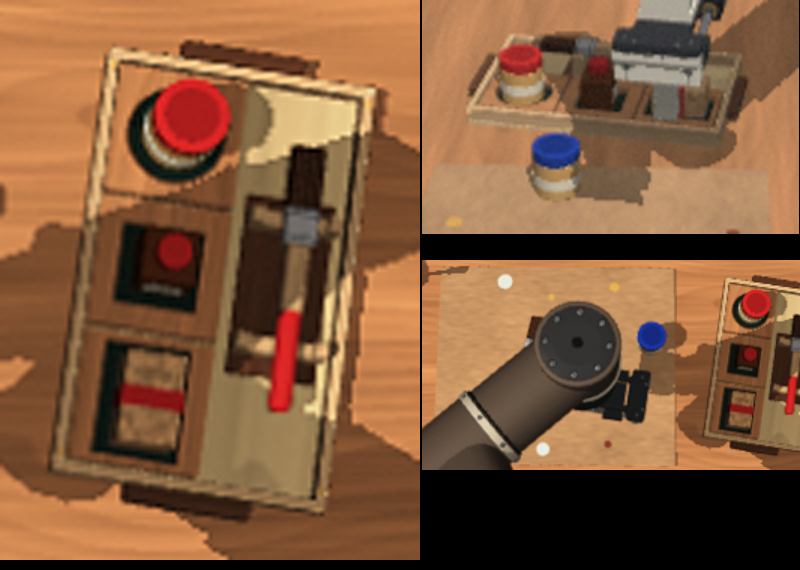

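The final view shows the jar, bottle and block seated in the round, square and oblong wells. The brush lies across both supports, its midpoint within about 3 mm of the rest centre. The blue jar is unmoved and the gripper is clear.

```bash
python3 -c "
from plant import r
print(r.close_job())"
```

```text
the job is handed in; nothing more can be done
None
```

I packed the red-marked kit (brush, jar, bottle, block) in the order asked and handed the job in at about 37 s; the final pictures show each in its place, but hand-in returned no verdict.

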